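# Load the curing-light battery into its charging dock

## Robot

A 7-joint arm with a two-finger parallel gripper is mounted at the origin on the work surface. World frame = base frame: x ahead of the robot, y to its left, z up, the work surface at z = 0. Lengths are in m, angles in degrees, forces in N, time in s.
With the tool pointing down it reaches from about 0.425 to 0.875 m from the base axis. Payload 4.7 kg.
Tool frame: the origin (TCP) lies midway between the tips of the shut fingers; the grasp point (between the pads) lies 19 mm behind it; z points along the fingers, y is the direction in which the jaws open and shut (so a half turn about z gives the same grasp; the last joint's range is limited). The gripper opens to 85 mm and grips with 20 to 120 N. Pads are 22 mm wide; open, the fingers measure 114 mm over their backs; the gripper's body (76 mm by 85 mm) begins 54 mm behind the grasp point. The pads swing forward as they close: fully open they stand 13 mm farther back than shut.
Start: joints at [-69.666, 18.392, -4.016, 83.108, 1.295, 78.541, -3.26], TCP at [0.217, 0.613, 0.231] pointing down, gripper open.
Joint ranges: [-163.93, 163.93], [-17.29, 119.83], [-79.2, 71.16], [3.27, 140.29], [-89.18, 269.18], [5.43, 117.66], [-154.24, 154.24]. Speed limits (degrees/s): [147.25, 147.25, 180, 180, 180, 180, 180].

## Interface

Orientations are given as a 3x3 rotation matrix whose columns are the frame's x, y, z axes.
In Python, from cell import ctrl gives the robot as it stands. The module is installed in compiled form; this text tells all that it offers.
- The arm moves only by the tool play_rows, never from a script. Its argument "moves" is a list of rows, each a list of 3 entries, a list of its own where there are three numbers: the shift along the tool's x, y, z in mm, then the turn about the tool's z in rad, then the opening, from 0 (shut) to 1 (fully open). A call has 1 to 8 rows; each row is the pose to reach, as a shift and turn from the pose measured when the call began, along the tool's axes at that moment; what a row does not reach only later rows make up. A row lasts 1/8 s, in which the tool goes at most 62.5 mm and 10.7 degrees, less where a joint would pass 70% of its speed; a pose out of reach is approached as far as the arm can. A call with a gripper value outside its range is refused whole. The fingers move at their own pace and stop on an object; "grip_force" is the grip in N (left out, the last holds). Time passes only in rows, so rows that repeat a pose let the fingers close. It gives the time, the measured TCP pose, the force and the opening at its end, in the units of the state.
- ctrl.get_state(): the state, without advancing time (a new reading comes with each control period).
- ctrl.grab_frame(name): name is "scene" or "side" or "wrist"; returns the picture (480x640x3 uint8, red, green, blue); there is no depth.
- ctrl.camera_model(name): a dict with "fx", "fy", "cx", "cy" (pixels), "k1" (the pictures are not rectified: a ray, as slopes to the right and down, at radius r is drawn at 1 + k1 r^2 times it, then the intrinsics apply), "R" (3x3) and "t" (3): a world point X has camera coordinates R X + t. Camera axes: x right, y down, z forward; pixel columns grow to the right and rows downward; lengths in m; the calibration is good to about 2 mm. A picture is of the moment at which its call begins: read the wrist's pose just before it. camera_model takes no time and is no camera call; for the wrist camera it gives the pose at the moment of the call.
- ctrl.hand_in(): hands the job in, once; it reports no verdict.
The state is a dict: "time_s": time; "joint_positions": joint angles; "qd": joint speeds; "joint_torque": joint torques, N m; "tool_pos": TCP position; "ee_rot": TCP orientation; "force": force on the tool from outside, world axes, zero at the start; "moment": the same for the moment, N m; "width": finger opening in m.
Only numpy, scipy, OpenCV 4.12 (cv2) and the standard library are available. Lean on these libraries where they do the work, as an engineer would, in place of code of your own. Each camera call takes 0.05 s, during which the arm holds its last target.

## Task

Load the blue battery into the charging dock: press its flat end back against the coil-spring contact, drop its brass-nub end in so that the nub bears on the fixed contact and the battery sits fully down on its saddles, and let go. Then swing the orange keeper all the way across the top of the battery, and leave the things standing around undisturbed.

Things in the scene. Friction and masses are not known exactly. Their poses are not given: they have to be found in the camera images.
- cell: Battery: blue cylinder 32 mm in diameter, 100 mm long overall, about 0.16 kg. Origin mid-length on its axis; x runs along it towards the brass nub (12 mm diameter, x = 45 to 50 mm). Blue body x = -50 to 45 mm, a yellow band near the nub end, the other end flat. It starts level in the rest, axis 30 mm above the table.
- cell_nub (a point): Centre of the outer face of the battery's brass nub.
- cell_tail (a point): Centre of the battery's flat end.
- rest: Grey fixed rest: two saddle blocks (14 mm along x, centred at x = +-32 mm, 40 mm wide, 22 mm high, floor at 14 mm, cheeks 29 mm apart) on a bar 24 mm wide, 4 mm thick; open for fingers between them. Origin under its centre, x along the lying battery.
- dock: Fixed charging dock, teal base with white ends. Origin on the table; x from the spring (-x) to the fixed contact (+x), z up. Base 8 mm thick, x = -92 to 60, y = -30 to 46 mm. Spring housing x = -90 to -72 mm, 44 mm wide, top at 66 mm. The loaded battery's origin is at x = 0, y = 0, z = 36 mm, its x along the dock's x. Free gap from plate to contact wall: 94 mm, 6 mm less than the battery.
- plate_face (a point): Middle of the face of the brass spring plate that the battery's flat end pushes. The plate is 30 mm wide and spans z = 22 to 66 mm of the dock; unloaded its face is at x = -44 mm. It slides towards the dock's -x by up to 16 mm against the coil spring (about 2 N to start, 4.5 N with the battery loaded, 9 N at the stop).
- dock_contact (a point): Point on the inner face of the fixed contact wall where the nub's face belongs: x = 50 mm, z = 36 mm of the dock. The wall spans x = 50 to 58 mm, is 32 mm wide and its top is at 40 mm.
- dock_spring_seat (a point): Point where the middle of the flat end belongs when loaded (spring pressed in by 6 mm): x = -50, z = 36 mm of the dock. Unless pressed fully down, spring friction can hold the battery high. Two grey saddles under it, centred at x = +-32 mm (14 mm long, 40 mm wide, floor at 20 mm, cheeks 29 mm apart, tops at 28 mm); between them it is open for fingers.
- keeper (a joint): Angle of the orange keeper arm. 0: parked along the dock's +x, clear of the battery. 1.57: its stop, across the top of the battery along the dock's -y (clockwise from above). Stays where left; about 1 N at the knob turns it. Pivot: a grey post 16 mm thick at x = 34, y = 34 mm of the dock. Arm 14 mm wide, 56 to 62 mm high, 4 mm over a loaded battery, ends 52 mm from the pivot.
- keeper_knob (a point): Middle of the keeper's upright knob: a round pin 14 mm in diameter from 62 to 92 mm above the table, 46 mm from the pivot; this point is 77 mm above the table.
- spray: Bystander: white spray bottle with a red collar, 74 mm in diameter, 198 mm high. Origin under its centre.
- jar: Bystander: glass jar with a steel cap, 80 mm in diameter, 95 mm high. Origin under its centre.
- cups: Bystander: stack of lilac cups, upside down, 75 mm in diameter, 85 mm high. Origin under its centre.
- glovebox: Bystander: lilac carton of gloves 90 x 200 x 86 mm. Origin under its centre.

How it is judged:
By the outcome, as a careful person would: the job done as asked, in the order asked, and still so for the second after the job is handed in, with the robot touching nothing.
It also fails if it takes over 51 s, if anything falls off the work surface, if the arm or the gripper's body presses on something with over 40 N, if the wrist force passes 120 N, or if a joint passes its speed limit or range.

## Working session

There is one attempt and no reset: what is moved stays moved. The work goes in short steps, Python scripts to look and compute and a tool call to move; the robot and the scene stay as the last step left them, time stands still between calls to the robot, and variables do not carry over. Pictures are saved under pics/ and viewed, and the job is handed in when it is done.

Besides the shell and the picture viewer there is one more tool, called after ">>>" as a command line: name --argument value ..., lists and objects as JSON in quotes. play_rows: Moves the arm, as the interface text tells. Its arguments: {"type":"object","properties":{"moves":{"type":"array"},"grip_force":{"type":"number"}},"required":["moves"]}

```bash
mkdir -p pics; cat > h.py <<'E'
import numpy as np, cv2
from cell import ctrl
def cam(n): 
    m=ctrl.camera_model(n); return m
def ray(m,u,v):
    K=np.array([[m['fx'],0,m['cx']],[0,m['fy'],m['cy']],[0,0,1.]])
    # r^2 on undistorted slopes; cv2 k1 identical
    p=cv2.undistortPointsIter(np.array([[[u,v]]],float),K,np.array([m['k1'],0,0,0.]),None,None,(cv2.TERM_CRITERIA_COUNT|cv2.TERM_CRITERIA_EPS,50,1e-10))[0,0]
    R=np.array(m['R']);t=np.array(m['t'])
    d=R.T@np.array([p[0],p[1],1]); o=-R.T@t
    return o,d/np.linalg.norm(d)
def onz(m,u,v,z):
    o,d=ray(m,u,v); return o+d*(z-o[2])/d[2]
def proj(m,X):
    R=np.array(m['R']);t=np.array(m['t']); c=R@np.array(X)+t
    a=c[:2]/c[2]; s=1+m['k1']*(a@a)
    return np.array([m['fx']*a[0]*s+m['cx'],m['fy']*a[1]*s+m['cy']])
def grab(n,f):
    m=cam(n); im=ctrl.grab_frame(n); cv2.imwrite('pics/'+f,im[:,:,::-1]); return m,im
E
python3 - <<'E'
from h import *
for n in ['scene','side','wrist']:
    m,im=grab(n,n+'0.png'); print(n,{k:np.round(v,3).tolist() for k,v in m.items()})
s=ctrl.get_state(); print(s)
E
```

```text
scene {'fx': 445.308, 'fy': 445.308, 'cx': 326.534, 'cy': 244.582, 'k1': 0.028, 'R': [[0.595, 0.804, -0.015], [0.438, -0.34, -0.832], [-0.674, 0.489, -0.554]], 't': [-0.259, -0.261, 1.598]}
side {'fx': 605.172, 'fy': 605.172, 'cx': 320.479, 'cy': 245.465, 'k1': -0.109, 'R': [[0.981, -0.192, -0.014], [-0.128, -0.594, -0.794], [0.144, 0.781, -0.607]], 't': [-0.651, 0.046, 1.363]}
wrist {'fx': 382.162, 'fy': 382.162, 'cx': 320.723, 'cy': 247.386, 'k1': -0.059, 'R': [[0.334, 0.943, -0.003], [0.895, -0.316, 0.315], [0.296, -0.108, -0.949]], 't': [-0.649, -0.041, 0.38]}
{'time_s': 0.15, 'joint_positions': array([-69.66662377,  18.42878446,  -4.01427194,  83.15909109,
         1.29538942,  78.54040282,  -3.26095475]), 'qd': array([ 0.0881635 , -0.10301692,  0.03887269, -0.190323  ,  0.03476886,
       -0.00601711, -0.04586921]), 'joint_torque': array([-1.01539731e-04, -4.94095623e+01, -3.83114694e-01, -3.14682627e+01,
        1.29200096e-02,  8.23347975e-03,  3.07822222e-05]), 'tool_pos': array([0.21717124, 0.6122187 , 0.23047832]), 'ee_rot': array([[-9.42489647e-01,  3.34235118e-01, -3.88388910e-04],
       [ 3.34235328e-01,  9.42488613e-01, -1.40013140e-03],
       [-1.01920960e-04, -1.44942265e-03, -9.99998944e-01]]), 'force': array([-0.19984199, -0.14961041,  0.06697828]), 'moment': array([0.03997503, 0.00469517, 0.07493397]), 'width': 0.08564243067978404}
```

View pics/scene0.png

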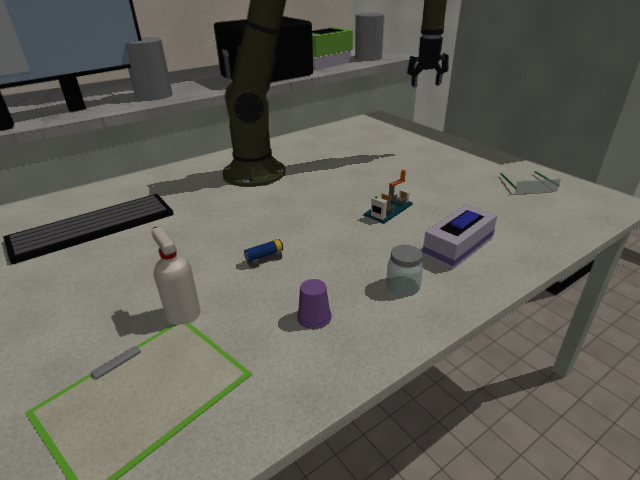

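View pics/side0.png

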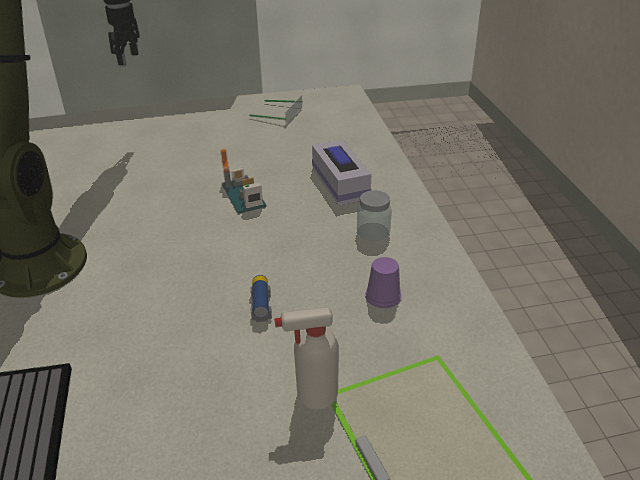

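View pics/wrist0.png

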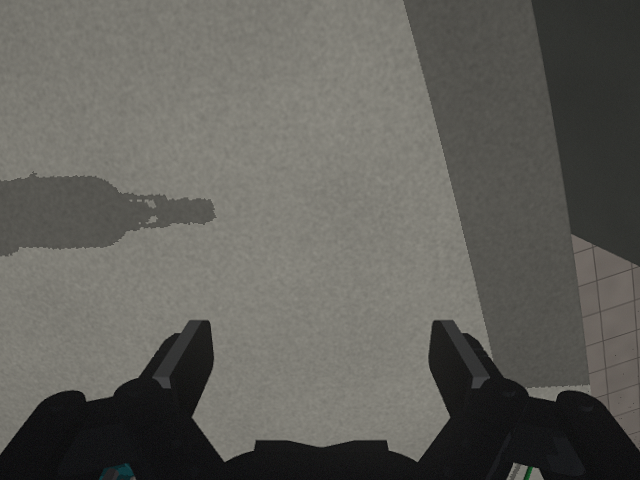

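The scene picture shows the battery at about (264,251) with its yellow band to the right, and the dock at (388,207) with its spring housing at lower left and the orange knob at (403,176). The side picture shows the battery at (260,298) and the dock at (243,195). I'll zoom in and measure.

```bash
python3 - <<'E'
from h import *
A=cv2.imread('pics/scene0.png');B=cv2.imread('pics/side0.png')
a=cv2.resize(A[160:235,350:430],(400,375),interpolation=cv2.INTER_CUBIC)
b=cv2.resize(B[140:220,205:285],(400,400),interpolation=cv2.INTER_CUBIC)
c=cv2.resize(A[225:275,235:295],(400,333),interpolation=cv2.INTER_CUBIC)[:200]
o=np.zeros((600,800,3),np.uint8); o[:375,:400]=a;o[:400,400:]=b;o[400:,:400]=c
c=cv2.resize(B[265:325,230:290],(200,200),interpolation=cv2.INTER_CUBIC); o[400:,400:600]=c
cv2.imwrite('pics/zoom0.png',o)
ms,md=cam('scene'),cam('side')
for n,m,I in(('scene',ms,A),('side',md,B)):
    hsv=cv2.cvtColor(I,cv2.COLOR_BGR2HSV)
    for nm,lo,hi,z in (('blue',(100,120,40),(125,255,255),.03),('yellow',(20,130,90),(35,255,255),.03),('orange',(5,150,90),(17,255,255),.07),('teal',(80,100,30),(99,255,255),.008)):
        k=cv2.inRange(hsv,lo,hi); nn,l,st,ce=cv2.connectedComponentsWithStats(k)
        for i in range(1,nn):
            if st[i,4]>25: print(n,nm,st[i],ce[i].round(1),onz(m,*ce[i],z).round(4))
def tri(p,q):
    o1,d1=ray(ms,*p);o2,d2=ray(md,*q)
    M=np.stack([d1,-d2],1);s=np.linalg.lstsq(M,o2-o1,rcond=None)[0]
    return (o1+d1*s[0]+o2+d2*s[1])/2, np.linalg.norm(o1+d1*s[0]-o2-d2*s[1])
E
```

```text
scene blue [450 211  29  18 278] [464.3 219.3] [0.7057 0.2761 0.03  ]
scene blue [245 241  32  19 322] [261. 250.] [ 0.4914 -0.2479  0.03  ]
scene yellow [274 239   8  11  50] [277.9 243.9] [ 0.4938 -0.1995  0.03  ]
scene orange [392 170  14  16  49] [399.1 179.2] [0.4672 0.2544 0.07  ]
scene teal [381 202  31  21 182] [396.1 210.4] [0.5258 0.1915 0.008 ]
side blue [329 147  22  14 109] [340.  153.6] [0.7792 0.3047 0.03  ]
side blue [256 295   8  12  43] [260.  301.2] [ 0.4895 -0.2561  0.03  ]
side yellow [252 276  16   9  64] [259.4 278.9] [ 0.4963 -0.1869  0.03  ]
side orange [221 150   7  17  71] [224.  158.2] [0.4568 0.2776 0.07  ]
```

View pics/zoom0.png

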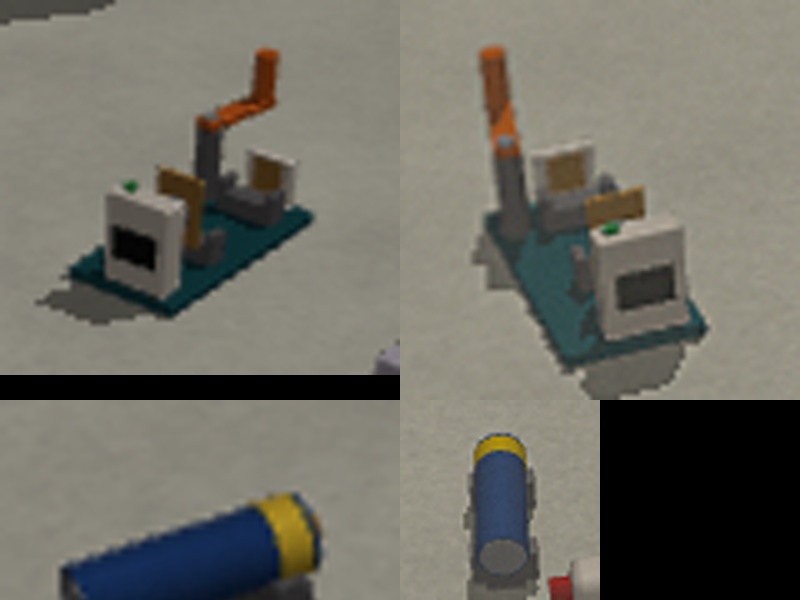

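```bash
cat >> h.py <<'E'
def tri2(m1,p,m2,q):
    o1,d1=ray(m1,*p);o2,d2=ray(m2,*q)
    s=np.linalg.lstsq(np.stack([d1,-d2],1),o2-o1,rcond=None)[0]
    return (o1+d1*s[0]+o2+d2*s[1])/2, np.linalg.norm(o1+d1*s[0]-o2-d2*s[1])
E
python3 - <<'E'
from h import *
ms,md,mw=cam('scene'),cam('side'),cam('wrist')
for p in ((364,214.4),(384,222.6),(412.6,203)): print('scene',onz(ms,*p,.008).round(4))
for p in ((222,183),(238.6,213.6),(266,205)): print('side',onz(md,*p,.008).round(4))
print('knobtop',tri2(ms,(350+265/5,160+50/5),md,(205+93/5,140+48/5)))
print('nub',tri2(ms,(282.5,245),md,(260,277)))
s=ctrl.get_state();R=np.array(mw['R']);c=-R.T@np.array(mw['t']);E=s['ee_rot']
print('cam in tool',E.T@(c-s['tool_pos']),'axes',(E.T@R.T).round(3))
for n,m,p in (('spray s',ms,(181,318)),('jar',ms,(404,285)),('cups',ms,(314,320)),('gb',ms,(460,250))): print(n,onz(m,*p,0).round(3))
E
```

```text
scene [0.485  0.1006 0.008 ]
scene [0.5559 0.1149 0.008 ]
scene [0.5232 0.2635 0.008 ]
side [0.4433 0.2549 0.008 ]
side [0.4748 0.0989 0.008 ]
side [0.5465 0.1227 0.008 ]
knobtop (array([0.45856952, 0.277758  , 0.09302257]), np.float64(0.0043098848589809835))
nub (array([ 0.49889432, -0.18684047,  0.02917052]), np.float64(0.008901772669767697))
cam in tool [ 0.08171524  0.00024239 -0.14170468] axes [[ 0.001 -0.949 -0.315]
 [ 1.     0.001 -0.001]
 [ 0.001 -0.315  0.949]]
spray s [ 0.574 -0.496  0.   ]
jar [ 0.787 -0.033  0.   ]
cups [ 0.755 -0.271  0.   ]
gb [0.771 0.186 0.   ]
```

>>> play_rows --moves '[[[-50,-35,0],0.13,1],[[-100,-71,0],0.26,1],[[-150,-106,0],0.39,1],[[-200,-142,0],0.52,1],[[-250,-178,0],0.65,1],[[-300,-213,0],0.78,1],[[-350,-249,0],0.91,1],[[-400,-284,0],1.02,1]]'

```text
time_s: 1.15
tool_pos: [0.5, 0.2091, 0.2309]
ee_rot: [[-0.205, 0.979, -0.0], [0.979, 0.205, -0.001], [-0.001, -0.001, -1.0]]
force: [0.5, 1.0, 0.5]
width: 0.0854
```

>>> play_rows --moves '[[[0,0,0],0,1],[[0,0,0],0,1]]'

```text
time_s: 1.4
tool_pos: [0.4995, 0.2094, 0.2306]
ee_rot: [[-0.205, 0.979, -0.001], [0.979, 0.205, -0.001], [-0.0, -0.001, -1.0]]
force: [-0.3, 0.3, 0.9]
width: 0.0854
```

```bash
python3 - <<'E'
from h import *
m,im=grab('wrist','w1.png'); s=ctrl.get_state(); np.savez('w1.npz',**m)
print(s['time_s'],s['tool_pos'],s['ee_rot'].round(3),s['joint_positions'],s['force'],abs(s['qd']).max())
E
```

```text
1.45 [0.49909631 0.21043944 0.23062627] [[-0.207  0.978 -0.001]
 [ 0.978  0.207 -0.001]
 [-0.    -0.001 -1.   ]] [-43.7031598    5.09145308  19.24929425  99.32240926  -1.72791835
  75.95233891 -12.1482984 ] [ 0.33031275  0.27512884 -0.94401433] 0.833154095558148
```

View pics/w1.png

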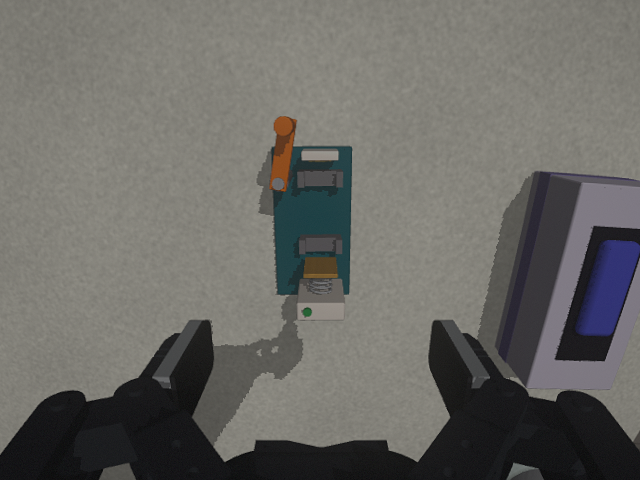

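The wrist picture shows the dock upright in the image: teal base (275–351, 147–293), contact wall top at (320,155), saddles at (320,180) and (320,245), plate at (320,268) and knob top at (284,126).

```bash
cat >> h.py <<'E'
def K(m): return np.array([[m['fx'],0,m['cx']],[0,m['fy'],m['cy']],[0,0,1.]]),np.array([float(m['k1']),0,0,0])
def dock(im,m):
    hsv=cv2.cvtColor(im,cv2.COLOR_RGB2HSV)
    k=cv2.inRange(hsv,(80,90,20),(100,255,255))
    n,l,st,ce=cv2.connectedComponentsWithStats(k); i=1+np.argmax(st[1:,4]); print('teal',st[i])
    ys,xs=np.nonzero(l==i)
    P=np.array([onz(m,x,y,.008)[:2] for x,y in zip(xs,ys)],np.float32)*1000
    # edges: outermost teal
    r=cv2.minAreaRect(P); print('rect',r)
    return r,P
E
python3 - <<'E'
from h import *
m=dict(np.load('w1.npz')); im=cv2.imread('pics/w1.png')[:,:,::-1].copy()
r,P=dock(im,m)
c=cv2.boxPoints(r); print(c)
z=cv2.resize(im[110:330,255:365],(440,880),interpolation=cv2.INTER_CUBIC)
o=np.hstack([z[:460],z[420:]]); cv2.imwrite('pics/z1.png',o[:,:,::-1][:600])
E
```

```text
teal [ 274  147   78  147 6222]
rect ((493.66485595703125, 191.75511169433594), (74.38885498046875, 148.80389404296875), 12.137077331542969)
[[441.65872  256.67383 ]
 [472.94492  111.19607 ]
 [545.671    126.836395]
 [514.38477  272.31415 ]]
```

```bash
python3 -c "
import cv2;o=cv2.imread('pics/z1.png');print(o.shape);cv2.imwrite('pics/z1b.png',cv2.resize(o,(800,int(o.shape[0]*800/o.shape[1]))))"
```

```text
(460, 880, 3)
```

View pics/z1b.png

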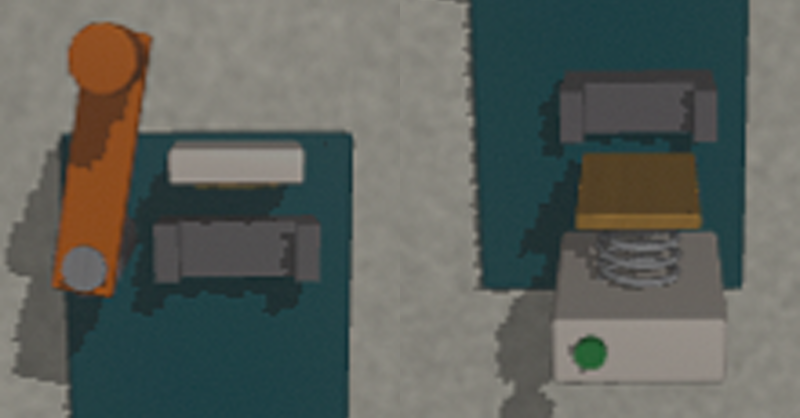

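```bash
python3 - <<'E'
from h import *
m=dict(np.load('w1.npz'))
a=np.radians(12.1); X=np.array([-np.sin(a),np.cos(a)]);Y=np.array([-np.cos(a),-np.sin(a)])
c=np.array([.493665,.191755]); O=c+.016*X-.008*Y; print('O',O)
k=4*800/880
def L(u,v): return 255+u/k-.5,110+v/k-.5
def Rr(u,v): return 255+(u-400)/k-.5,215+v/k-.5
F=[('baseFL 60,46',L(61,133),.008),('baseFR 60,-30',L(352,133),.008),('baseRL -92,46',Rr(481,290),.008),('baseRR -92,-30',Rr(742,290),.008),
('wall in L 50,16',L(169,184),.04),('wall in R 50,-16',L(304,184),.04),('wall out 58,16',L(173,148),.04),('wall out 58,-16',L(300,148),.04),
('sad+ L 25,20',L(153,282),.028),('sad+R 25,-20',L(320,282),.028),('sad- L -39,20',Rr(560,142),.028),('sad- R -39,-20',Rr(718,142),.028),
('plate L -44?,15',Rr(584,154),.066),('plate R',Rr(694,154),.066),('plate back top L',Rr(577,216),.066),('plate back topR',Rr(700,216),.066),
('hous TL back -90,22',Rr(555,322),.066),('hous TR',Rr(722,320),.066),('knob top 80,34ish',L(103,58),.092),('pivot 34,34',L(84,268),.062)]
for n,p,z in F:
    d=onz(m,*p,z)[:2]-O; print(n,np.round([d@X*1000,d@Y*1000],1))
E
```

```text
O [0.49813337 0.20907648]
baseFL 60,46 [59.4 45.2]
baseFR 60,-30 [ 59. -29.]
baseRL -92,46 [-91.6  46.1]
baseRR -92,-30 [-91.8 -29.3]
wall in L 50,16 [49.5 16.1]
wall in R 50,-16 [ 49.4 -15.6]
wall out 58,16 [57.8 15.1]
wall out 58,-16 [ 57.6 -14.6]
sad+ L 25,20 [24.4 21.2]
sad+R 25,-20 [ 24.2 -20.3]
sad- L -39,20 [-39.4  20.9]
sad- R -39,-20 [-39.5 -20.6]
plate L -44?,15 [-29.   12.8]
plate R [-29.1 -13. ]
plate back top L [-44.7  14.8]
plate back topR [-44.8 -14.5]
hous TL back -90,22 [-72.7  20.7]
hous TR [-72.2 -20.2]
knob top 80,34ish [78.7 25.7]
pivot 34,34 [33.2 34.3]
```

>>> play_rows --moves '[[[-55,-12,0],0.05,1],[[-110,-24,0],0.1,1],[[-165,-36,0],0.15,1],[[-220,-48,0],0.2,1],[[-275,-60,0],0.25,1],[[-330,-73,0],0.3,1],[[-385,-85,0],0.3,1],[[-440,-97,0],0.3,1]]'

```text
time_s: 2.45
tool_pos: [0.4962, -0.2393, 0.231]
ee_rot: [[0.086, 0.996, -0.0], [0.996, -0.086, 0.0], [0.0, -0.0, -1.0]]
force: [1.2, -0.8, 0.3]
width: 0.0851
```

>>> play_rows --moves '[[[0,0,0],0,1],[[0,0,0],0,1],[[0,0,0],0,1]]'

```text
time_s: 2.82
tool_pos: [0.4971, -0.2366, 0.2307]
ee_rot: [[0.082, 0.997, -0.0], [0.997, -0.082, 0.002], [0.002, -0.001, -1.0]]
force: [-0.2, -0.0, -0.3]
width: 0.0852
```

```bash
python3 - <<'E'
from h import *
m,im=grab('wrist','w2.png'); s=ctrl.get_state(); np.savez('w2.npz',**m)
print(s['time_s'],s['tool_pos'],s['ee_rot'].round(3),s['joint_positions'],s['force'],abs(s['qd']).max())
hsv=cv2.cvtColor(im,cv2.COLOR_RGB2HSV)
for nm,lo,hi in (('blue',(100,120,40),(125,255,255)),('yellow',(20,130,90),(35,255,255))):
    k=cv2.inRange(hsv,lo,hi); n,l,st,ce=cv2.connectedComponentsWithStats(k)
    for i in range(1,n):
        if st[i,4]>100: print(nm,st[i],ce[i],onz(m,*ce[i],.046))
E
```

```text
2.875 [ 0.4969485  -0.23691172  0.2308346 ] [[ 0.082  0.997 -0.   ]
 [ 0.997 -0.082  0.001]
 [ 0.001 -0.    -1.   ]] [-17.41099303   7.17029786  43.93623232  98.83905502  -5.18494933
  76.09074233  22.8360522 ] [ 0.52198528 -0.05208833 -0.28450767] 0.47359393611837414
blue [ 301  188   32   84 2317] [316.47388865 229.23521795] [ 0.49161971 -0.24634664  0.046     ]
yellow [300 170  35  19 554] [316.50541516 179.47833935] [ 0.49536736 -0.20250994  0.046     ]
```

View pics/w2.png

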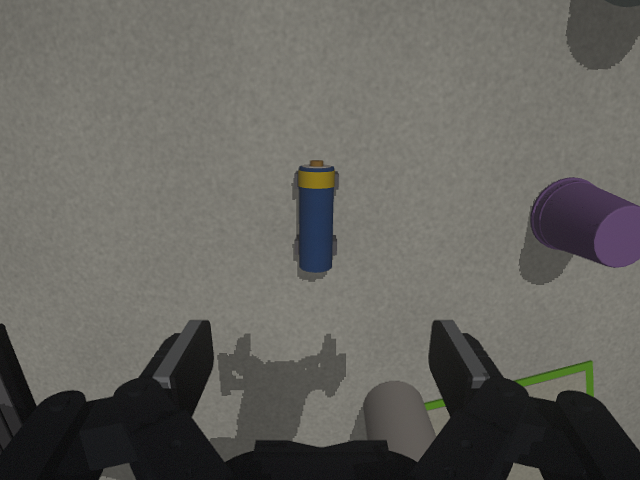

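Battery at columns 299–333: nub at (317,162), band at rows 171–188, tail edge at row 271. The rest is visible beside it, and there is nothing near the finger sides.

```bash
python3 - <<'E'
from h import *
m=dict(np.load('w2.npz')); im=cv2.imread('pics/w2.png')[:,:,::-1].copy()
hsv=cv2.cvtColor(im,cv2.COLOR_RGB2HSV)
k=cv2.inRange(hsv,(20,120,40),(125,255,255))[150:290,290:345]
for r in range(8,128,8):
    c=np.nonzero(k[r])[0]; 
    if len(c): print(r+150,c.min()+290,c.max()+290, end=' | ')
col=im[150:290,316].astype(int); print(); print([(150+i,tuple(col[i])) for i in list(range(6,24))+list(range(112,128))])
s=[]
for row in (195,265):
    c=np.nonzero(k[row-150])[0]; s.append(onz(m,(c.min()+c.max())/2+290,row,.038)[:2])
d=s[0]-s[1]; print(s,'angle',np.degrees(np.arctan2(d[1],d[0])))
print('tail',onz(m,316,271.5,.046),'rim',onz(m,316.5,165,.046))
z=cv2.resize(im[150:290,270:370],(500,700),interpolation=cv2.INTER_CUBIC)[:600]; cv2.imwrite('pics/z2.png',z[:,:,::-1])
E
```

```text
174 298 334 | 182 298 333 | 190 305 332 | 198 305 330 | 206 303 331 | 214 304 332 | 222 302 332 | 230 303 330 | 238 301 329 | 246 302 330 | 254 303 329 | 262 302 329 | 270 306 325 | 
[(156, (np.int64(125), np.int64(122), np.int64(116))), (157, (np.int64(127), np.int64(124), np.int64(117))), (158, (np.int64(127), np.int64(126), np.int64(118))), (159, (np.int64(128), np.int64(128), np.int64(122))), (160, (np.int64(87), np.int64(74), np.int64(58))), (161, (np.int64(93), np.int64(71), np.int64(40))), (162, (np.int64(108), np.int64(83), np.int64(45))), (163, (np.int64(109), np.int64(84), np.int64(46))), (164, (np.int64(109), np.int64(83), np.int64(45))), (165, (np.int64(109), np.int64(82), np.int64(44))), (166, (np.int64(104), np.int64(88), np.int64(64))), (167, (np.int64(123), np.int64(118), np.int64(111))), (168, (np.int64(64), np.int64(72), np.int64(87))), (169, (np.int64(39), np.int64(56), np.int64(84))), (170, (np.int64(38), np.int64(53), np.int64(83))), (171, (np.int64(33), np.int64(51), np.int64(88))), (172, (np.int64(111), np.int64(100), np.int64(43))), (173, (np.int64(139), np.in
[... 321 characters left out ...]
t64(84))), (268, (np.int64(39), np.int64(54), np.int64(84))), (269, (np.int64(42), np.int64(58), np.int64(86))), (270, (np.int64(38), np.int64(54), np.int64(84))), (271, (np.int64(37), np.int64(54), np.int64(82))), (272, (np.int64(54), np.int64(63), np.int64(80))), (273, (np.int64(93), np.int64(91), np.int64(84))), (274, (np.int64(87), np.int64(85), np.int64(80))), (275, (np.int64(84), np.int64(83), np.int64(78))), (276, (np.int64(84), np.int64(83), np.int64(79))), (277, (np.int64(84), np.int64(82), np.int64(77)))]
[array([ 0.49444772, -0.21733637]), array([ 0.48747416, -0.2831437 ])] angle 83.95097335257671
tail [ 0.48776746 -0.28650483  0.046     ] rim [ 0.49639178 -0.19036689  0.046     ]
```

View pics/z2.png

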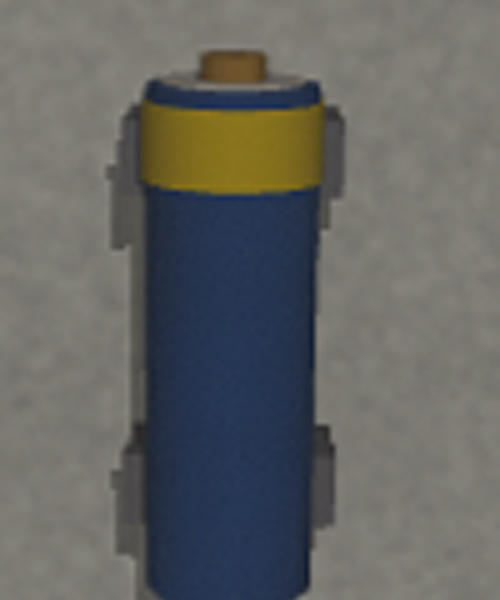

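```bash
python3 - <<'E'
from h import *
m=dict(np.load('w2.npz'))
T=onz(m,315.2,272.2,.046)[:2]; B=onz(m,315.9,167.4,.046)[:2]
print(T,B,np.linalg.norm(B-T))
p=onz(m,315.9,180,.038)[:2];q=onz(m,315.2,262,.038)[:2];d=(p-q)/np.linalg.norm(p-q);print('ang',np.degrees(np.arctan2(d[1],d[0])))
# origin: tail + 50*d ; rim -45 d
print('O from tail',T+.05*d,'from rim',B-.045*d)
s=ctrl.get_state();E=s['ee_rot'];X=(T+.05*d+B-.045*d)/2
print('toolx angle',np.degrees(np.arctan2(E[1,0],E[0,0])))
dd=np.r_[X,0]-np.r_[s['tool_pos'][:2],0]; print('shift',E.T@dd*1000, 'turn rad', -(np.arctan2(d[1],d[0])-np.arctan2(E[1,0],E[0,0])),s['tool_pos'])
E
```

```text
[ 0.48697418 -0.28713717] [ 0.495718   -0.19232094] 0.09521854548621145
ang 84.6281109161603
O from tail [ 0.49165518 -0.23735677] from rim [ 0.49150511 -0.2371233 ]
toolx angle 85.28145665239897
shift [-7.68813423e-01 -5.32315568e+00  1.17180132e-03] turn rad 0.011403034251231237 [ 0.4969485  -0.23691172  0.2308346 ]
```

>>> play_rows --moves '[[[-1,-5,50],0.01,1],[[-1,-5,100],0.01,1],[[-1,-5,150],0.01,1],[[-1,-5,180],0.01,0.8],[[-1,-5,200],0.01,0.7],[[-1,-5,215],0.01,0.7],[[-1,-5,222],0.01,0.7],[[-1,-5,222],0.01,0.7]]'

```text
time_s: 3.88
tool_pos: [0.4921, -0.2373, 0.0091]
ee_rot: [[0.092, 0.996, 0.0], [0.996, -0.092, 0.001], [0.001, -0.0, -1.0]]
force: [-0.9, -0.6, -0.1]
width: 0.0597
```

```bash
python3 - <<'E'
from h import *
m,im=grab('wrist','w3.png'); s=ctrl.get_state()
print(s['tool_pos'],s['ee_rot'].round(3),s['force'],s['width'])
E
```

```text
[ 0.49237643 -0.23746227  0.0094476 ] [[ 0.092  0.996  0.001]
 [ 0.996 -0.092  0.001]
 [ 0.001  0.001 -1.   ]] [1.02498228 0.38331675 1.01349799] 0.05981599735796275
```

View pics/w3.png

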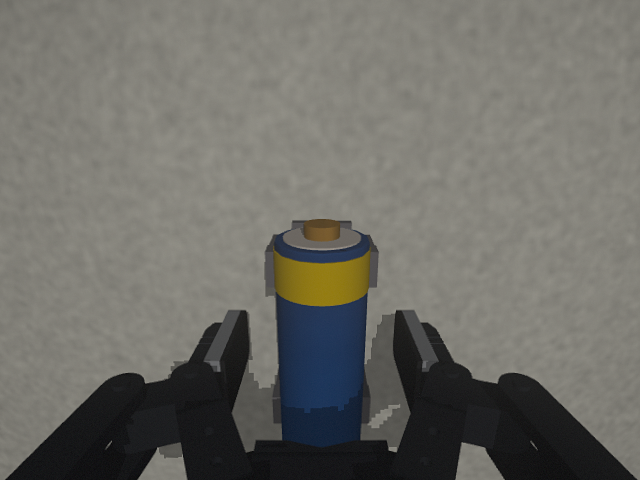

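The battery (columns 277–368) lies centred between the pads (248 and 396), which straddle it between the two saddles. Closing now.

>>> play_rows --moves '[[[0,0,0],0,0.3],[[0,0,0],0,0.2],[[0,0,0],0,0.2],[[0,0,0],0,0.2],[[0,0,0],0,0.2]]' --grip_force 60

```text
time_s: 4.55
tool_pos: [0.4932, -0.2378, 0.0105]
ee_rot: [[0.092, 0.996, 0.003], [0.996, -0.092, 0.001], [0.001, 0.002, -1.0]]
force: [-0.8, -0.0, 7.0]
width: 0.0301
```

```bash
python3 - <<'E'
from h import *
m,im=grab('wrist','w4.png'); s=ctrl.get_state(); np.savez('w4.npz',**m)
print(s['time_s'],s['tool_pos'],s['ee_rot'].round(3),s['force'],s['width'])
E
```

```text
4.6 [ 0.49318522 -0.2377743   0.01045974] [[ 0.092  0.996  0.003]
 [ 0.996 -0.092  0.001]
 [ 0.001  0.002 -1.   ]] [-0.7722595   1.11760553  5.77509498] 0.030890868351410743
```

View pics/w4.png

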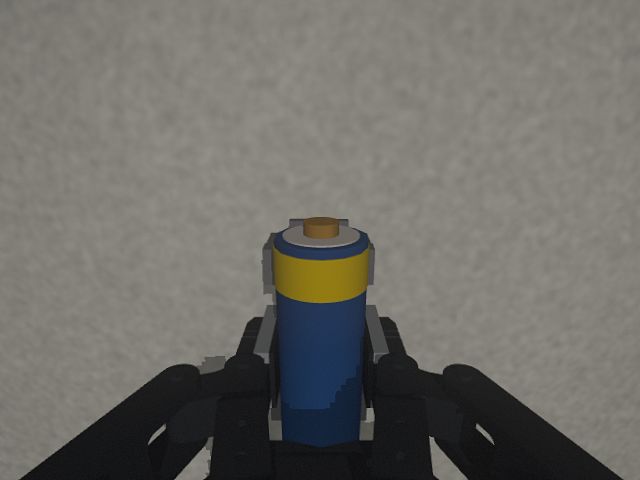

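>>> play_rows --moves '[[[0,0,-40],0,0.2],[[0,0,-80],0,0.2],[[40,-3,-110],-0.04,0.2],[[90,-8,-110],-0.09,0.2],[[140,-12,-110],-0.14,0.2],[[190,-16,-110],-0.19,0.2],[[240,-21,-110],-0.24,0.2],[[290,-25,-110],-0.3,0.2]]'

```text
time_s: 5.6
tool_pos: [0.4942, 0.0547, 0.1206]
ee_rot: [[-0.208, 0.978, 0.002], [0.978, 0.208, 0.001], [0.001, 0.003, -1.0]]
force: [1.2, -0.6, -2.2]
width: 0.0303
```

```bash
cat > t.py <<'E'
from h import *
import sys
# args: dock x y (mm) of battery origin, z axis(mm)
O=np.array([.4980,.2085]);a=np.radians(12.1); X=np.array([-np.sin(a),np.cos(a)]);Y=np.array([-np.cos(a),-np.sin(a)])
def rep():
    s=ctrl.get_state();E=s['ee_rot'];p=s['tool_pos'];d=p[:2]-O
    print('t',s['time_s'],'TCP in dock mm',np.round([d@X*1e3,d@Y*1e3,p[2]*1e3],1),'F dock',np.round([s['force'][:2]@X,s['force'][:2]@Y,s['force'][2]],1),'w',round(s['width'],4),'yaw err deg',round(np.degrees(np.arctan2(E[1,0],E[0,0]))-102.1,2))
    return s
s=rep()
if len(sys.argv)>3:
    x,y,z=[float(v)/1e3 for v in sys.argv[1:4]]
    g=np.r_[O+x*X+y*Y,z]-s['tool_pos']; print('shift',(s['ee_rot'].T@g*1e3).round(1),'turn',round(np.arctan2(s['ee_rot'][1,0],s['ee_rot'][0,0])-np.radians(102.1),3))
E
python3 t.py 12 0 120
```

```text
t 5.6 TCP in dock mm [-149.6   35.9  120.6] F dock [-0.9 -1.  -2.2] w 0.0303 yaw err deg -0.11
shift [161.6  35.6   0.8] turn -0.002
```

>>> play_rows --moves '[[[45,10,0],0,0.2],[[90,20,0],0,0.2],[[130,29,0],0,0.2],[[162,36,1],0,0.2],[[162,36,1],0,0.2],[[162,36,1],0,0.2]]'

```text
time_s: 6.35
tool_pos: [0.4956, 0.2197, 0.1193]
ee_rot: [[-0.207, 0.978, 0.002], [0.978, 0.207, 0.0], [-0.0, 0.002, -1.0]]
force: [0.5, -0.6, -1.0]
width: 0.0305
```

```bash
python3 - <<'E'
from h import *
for n in ('wrist','scene','side'):
    m,im=grab(n,n+'5.png'); np.savez(n+'5.npz',**m)
E
python3 t.py 12 0 70
python3 - <<'E'
import cv2,numpy as np
w=cv2.imread('pics/wrist5.png');A=cv2.imread('pics/scene5.png');B=cv2.imread('pics/side5.png')
o=np.zeros((600,800,3),np.uint8); o[:300,:400]=cv2.resize(w,(400,300))
o[:300,400:]=cv2.resize(A[150:240,340:460],(400,300)); o[300:,:400]=cv2.resize(B[120:225,180:320],(400,300))
cv2.imwrite('pics/c5.png',o)
E
```

```text
t 6.5 TCP in dock mm [ 11.   -0.2 119.7] F dock [ 0.8 -0.3 -1.9] w 0.0303 yaw err deg -0.22
shift [ 1.  -0.4 49.7] turn -0.004
```

View pics/wrist5.png

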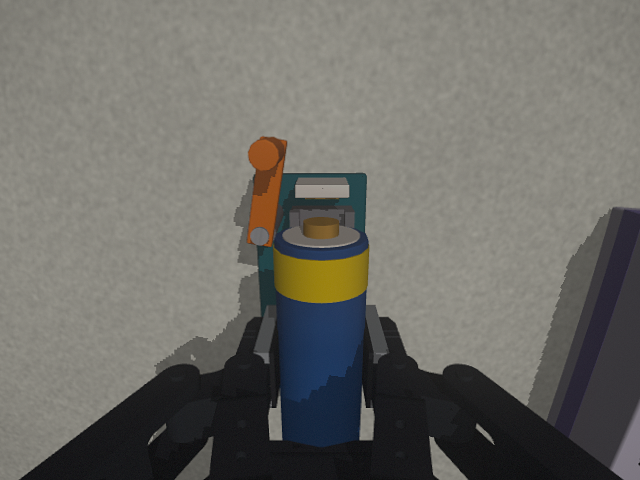

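View pics/c5.png

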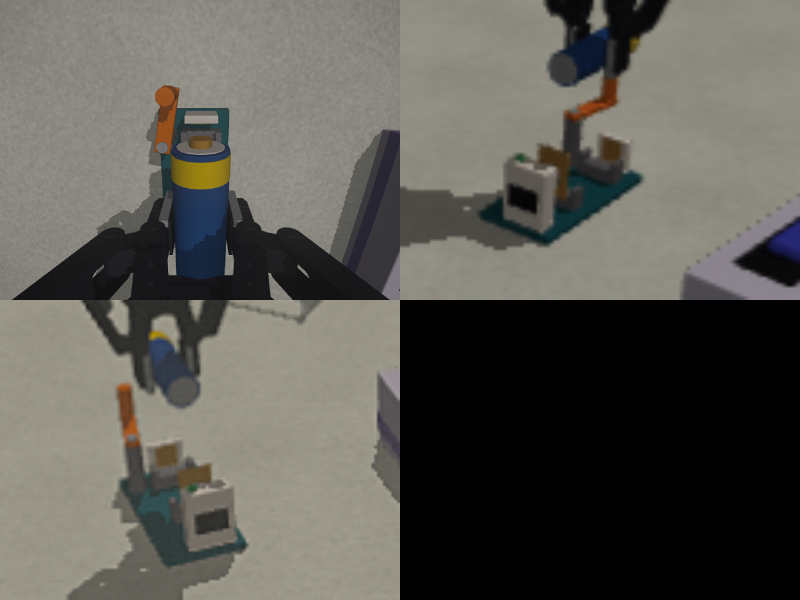

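Battery is level in the hand. In the wrist view the nub is at (321,228) and the wall top is at (322,187), almost in line. The keeper at (263,155) is clear. I'll check both against the dock frame.

```bash
python3 - <<'E'
from h import *
m=dict(np.load('wrist5.npz')); im=cv2.imread('pics/wrist5.png')
cv2.imwrite('pics/z5.png',cv2.resize(im[130:280,240:390],(600,600),interpolation=cv2.INTER_CUBIC))
E
```

```text
(no output)
```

View pics/z5.png

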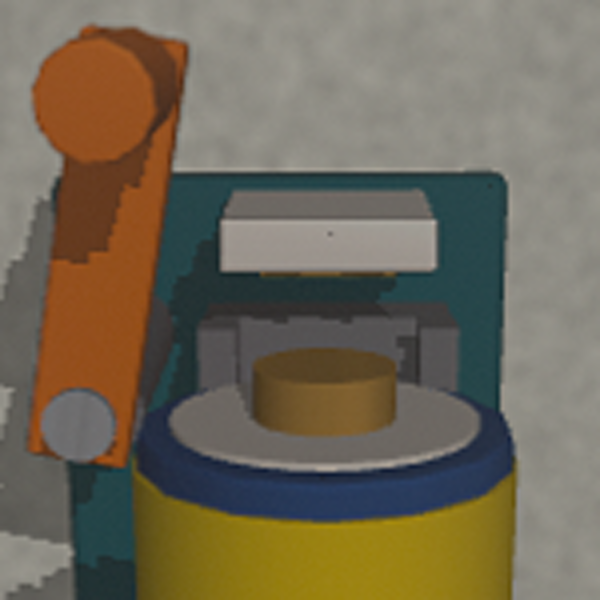

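```bash
python3 - <<'E'
from h import *
import t
m=dict(np.load('wrist5.npz'))
f=lambda u,v:(240+u/4-.375,130+v/4-.375)
az=.1197+.0195
for n,p,z in (('wall in 50,16',f(219,271),.04),('50,-16',f(437,271),.04),('58,16',f(222,218),.04),('58,-16',f(436,218),.04),('nub face',f(325,366),az),('rim top (b 45)',f(326,520),az+.016),('base 60,-30',f(508,172),.008),('knob',f(95,99),.092),('piv',f(79,425),.062)):
    d=onz(m,*p,z)[:2]-t.O; print(n,np.round([d@t.X*1e3,d@t.Y*1e3],1))
E
```

```text
t 6.5 TCP in dock mm [ 11.   -0.2 119.7] F dock [ 0.8 -0.3 -1.9] w 0.0303 yaw err deg -0.22
wall in 50,16 [50.3 15.8]
50,-16 [ 50.2 -16.1]
58,16 [58.1 15.2]
58,-16 [ 58.  -15.8]
nub face [61.7  0.3]
rim top (b 45) [54.1  0.2]
base 60,-30 [ 60.5 -29.8]
knob [79.3 25.1]
piv [33.4 33.8]
```

>>> play_rows --moves '[[[-1,0,0],0,0.2],[[-3,0,20],0,0.2],[[-3,0,40],0,0.2],[[-3,0,60],0,0.2],[[-3,0,72],0,0.2],[[-3,0,77],0,0.2],[[-3,0,77],0,0.2]]'

```text
time_s: 7.38
tool_pos: [0.4969, 0.2163, 0.0428]
ee_rot: [[-0.206, 0.979, 0.002], [0.979, 0.206, 0.001], [0.0, 0.003, -1.0]]
force: [-0.4, -1.0, -2.5]
width: 0.0304
```

```bash
python3 - <<'E'
from h import *
for n in ('wrist','scene','side'):
    m,im=grab(n,n+'6.png')
E
python3 t.py -2 0 42.5
python3 - <<'E'
import cv2,numpy as np
w=cv2.imread('pics/wrist6.png');A=cv2.imread('pics/scene6.png');B=cv2.imread('pics/side6.png')
o=np.zeros((600,800,3),np.uint8); o[:300,:400]=cv2.resize(w,(400,300))
o[:300,400:]=cv2.resize(A[150:240,340:460],(400,300)); o[300:,:400]=cv2.resize(B[120:225,180:320],(400,300))
cv2.imwrite('pics/c6.png',o)
E
```

```text
t 7.525 TCP in dock mm [ 8.1 -1.  43.5] F dock [-0.1 -1.1 -1.2] w 0.0301 yaw err deg -0.23
shift [-10.1  -1.    0.9] turn -0.004
```

View pics/c6.png

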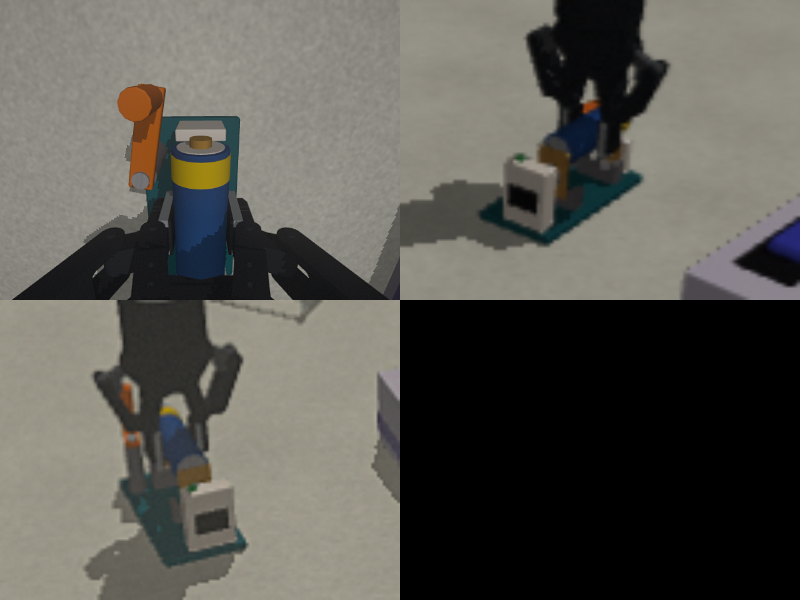

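The tail is just in front of the plate's upper part. The nub is above the wall and the columns agree. I'll push back against the spring at this height.

>>> play_rows --moves '[[[-3,-0.5,0],0,0.2],[[-6,-0.5,0],0,0.2],[[-8,-0.5,0],0,0.2],[[-10,-0.5,0],0,0.2],[[-10,-0.5,0],0,0.2],[[-10,-0.5,0],0,0.2]]' --grip_force 80

```text
time_s: 8.28
tool_pos: [0.4991, 0.2075, 0.0437]
ee_rot: [[-0.206, 0.979, 0.004], [0.979, 0.206, 0.002], [0.002, 0.004, -1.0]]
force: [0.0, 4.7, -0.5]
width: 0.0301
```

```bash
python3 - <<'E'
from h import *
m,im=grab('wrist','w7.png'); np.savez('w7.npz',**m)
cv2.imwrite('pics/z7.png',cv2.resize(im[150:320,230:400,::-1],(600,600),interpolation=cv2.INTER_CUBIC))
E
python3 t.py -2 0 16.5
```

```text
t 8.325 TCP in dock mm [-1.3 -0.8 43.7] F dock [ 5.6 -1.3 -0.1] w 0.0305 yaw err deg -0.2
shift [-0.7 -0.9 27.2] turn -0.003
```

View pics/z7.png

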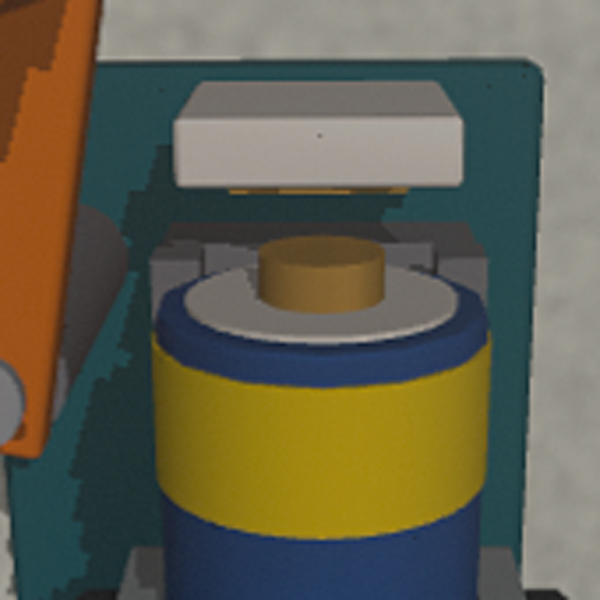

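```bash
python3 - <<'E'
from h import *
import t
m=dict(np.load('w7.npz')); k=600/170
f=lambda u,v:(230+u/k-.36,150+v/k-.36)
for n,p,z in (('wall in 50,16',f(174,187),.04),('50,-16',f(464,186),.04),('nub face',f(321,252),.0632),('base 60,-30',f(545,60),.008),('sad L 39,20',f(165,230),.028),('sad R',f(482,230),.028)):
    d=onz(m,*p,z)[:2]-t.O; print(n,np.round([d@t.X*1e3,d@t.Y*1e3],1))
E
```

```text
t 8.325 TCP in dock mm [-1.3 -0.8 43.7] F dock [ 5.6 -1.3 -0.1] w 0.0305 yaw err deg -0.2
wall in 50,16 [50.2 15.5]
50,-16 [ 50.2 -16.2]
nub face [48.8 -0.5]
base 60,-30 [ 60.3 -29.8]
sad L 39,20 [42.5 18.1]
sad R [ 42.4 -19.9]
```

>>> play_rows --moves '[[[-1,0,5],0,0.2],[[-1,0,10],0,0.2],[[-1,0,15],0,0.2],[[-1,0,20],0,0.2],[[-1,0,24],0,0.2],[[-1,0,27],0,0.2],[[-1,0,28],0,0.2],[[-1,0,28],0,0.2]]'

```text
time_s: 9.32
tool_pos: [0.4993, 0.2068, 0.0166]
ee_rot: [[-0.206, 0.978, 0.003], [0.978, 0.206, 0.003], [0.002, 0.004, -1.0]]
force: [-3.5, 4.0, 6.5]
width: 0.0301
```

```bash
python3 - <<'E'
from h import *
m,im=grab('wrist','w8.png'); np.savez('w8.npz',**m)
cv2.imwrite('pics/z8.png',cv2.resize(im[130:350,210:430,::-1],(600,600),interpolation=cv2.INTER_CUBIC))
E
python3 t.py -2 0 16.5
```

```text
t 9.375 TCP in dock mm [-1.9 -0.9 16.6] F dock [4.1 1.4 7.4] w 0.0301 yaw err deg -0.19
shift [-0.1 -0.9  0.1] turn -0.003
```

View pics/z8.png

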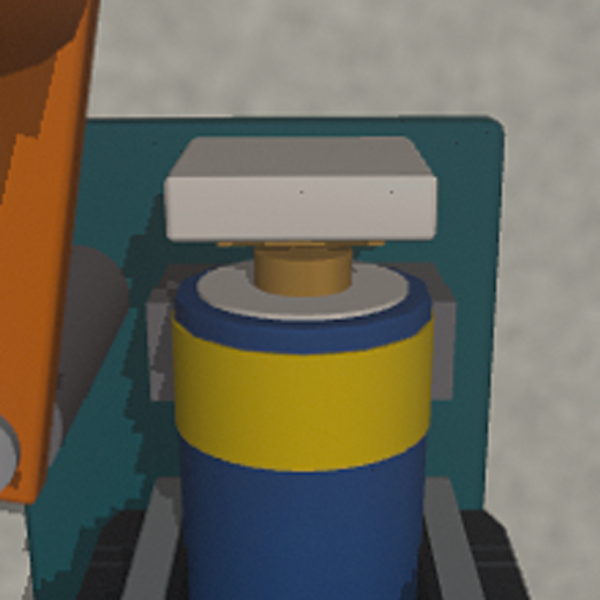

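>>> play_rows --moves '[[[0,-0.3,2],0,0.2],[[1,-0.3,2],0,0.2],[[2,-0.3,2],0,0.2],[[2,-0.3,2],0,0.2],[[2,-0.3,2],0,0.5],[[2,-0.3,2],0,0.55],[[2,-0.3,2],0,0.55],[[2,-0.3,2],0,0.55]]' --grip_force 40

```text
time_s: 10.38
tool_pos: [0.4985, 0.2084, 0.0143]
ee_rot: [[-0.206, 0.979, 0.003], [0.979, 0.206, 0.002], [0.002, 0.003, -1.0]]
force: [-1.6, 0.6, -0.1]
width: 0.0468
```

```bash
python3 - <<'E'
from h import *
m,im=grab('wrist','w9.png'); np.savez('w9.npz',**m)
cv2.imwrite('pics/z9.png',cv2.resize(im[130:350,210:430,::-1],(600,600),interpolation=cv2.INTER_CUBIC))
E
python3 t.py -2 0 16.5
```

```text
t 10.425 TCP in dock mm [-0.1 -0.4 14.3] F dock [ 0.3 -0.2  0.2] w 0.0467 yaw err deg -0.2
shift [-1.9 -0.4 -2.2] turn -0.003
```

View pics/z9.png

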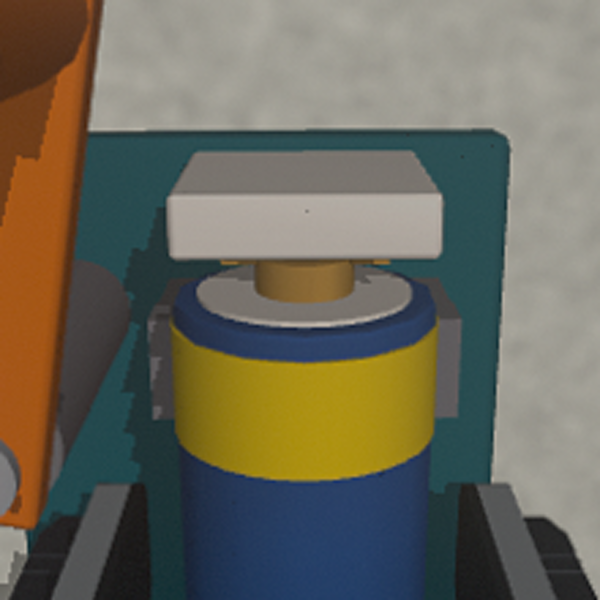

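Released. The nub sits behind the wall at its contact. I'll lift straight up and look.

>>> play_rows --moves '[[[0,0,-15],0,0.55],[[0,0,-40],0,0.55],[[0,0,-80],0,0.55],[[0,0,-110],0,0.3],[[-10,0,-110],0,0],[[-20,0,-110],0,0],[[-20,0,-110],0,0],[[-20,0,-110],0,0]]'

```text
time_s: 11.42
tool_pos: [0.5017, 0.1884, 0.1233]
ee_rot: [[-0.206, 0.979, 0.001], [0.979, 0.206, 0.002], [0.001, 0.002, -1.0]]
force: [-0.4, 0.2, 0.3]
width: 0.0001
```

```bash
python3 - <<'E'
from h import *
for n in ('wrist','scene','side'):
    m,im=grab(n,n+'10.png'); np.savez(n+'10.npz',**m)
w=cv2.imread('pics/wrist10.png');A=cv2.imread('pics/scene10.png');B=cv2.imread('pics/side10.png')
o=np.zeros((600,800,3),np.uint8); o[:450,:450]=cv2.resize(w[130:355,210:435],(450,450),interpolation=cv2.INTER_CUBIC)
o[:300,450:]=cv2.resize(A[160:235,355:442],(350,300)); o[300:,450:]=cv2.resize(B[140:220,200:293],(350,300))
cv2.imwrite('pics/c10.png',o)
E
python3 t.py -20 0 54
```

```text
t 11.575 TCP in dock mm [-20.    0.3 123.8] F dock [ 0.6 -0.3 -0.5] w -0.0 yaw err deg -0.17
shift [-0.1  0.1 69.8] turn -0.003
```

View pics/c10.png

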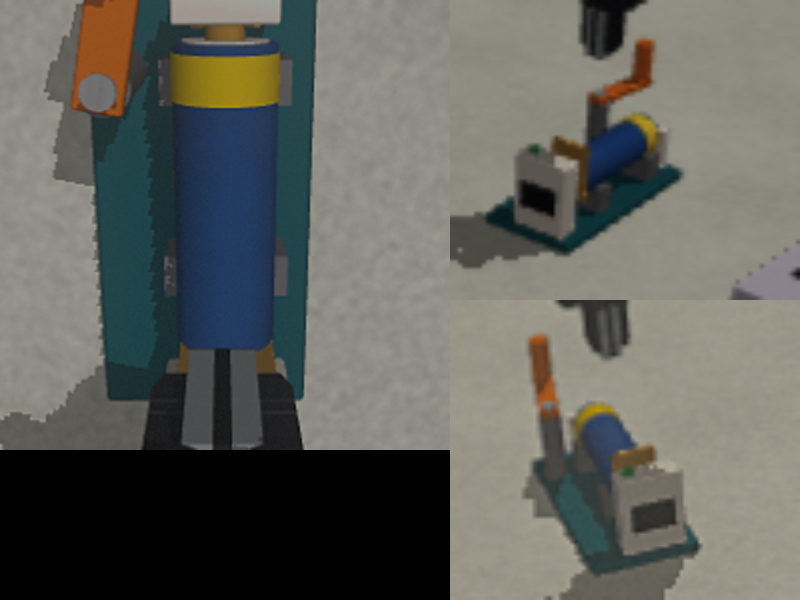

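Battery lies level in the dock between plate and wall. I'll press on top with shut fingers near the tail, then towards the nub, to make sure it is seated.

>>> play_rows --moves '[[[0,0,35],0,0],[[0,0,60],0,0],[[0,0,69],0,0],[[0,0,72],0,0],[[0,0,73.5],0,0],[[0,0,73.5],0,0]]'

```text
time_s: 12.32
tool_pos: [0.5027, 0.1892, 0.052]
ee_rot: [[-0.207, 0.978, 0.003], [0.978, 0.207, 0.003], [0.002, 0.004, -1.0]]
force: [-1.6, -1.0, 4.9]
width: -0.0004
```

```bash
python3 t.py -20 0 52
```

```text
t 12.325 TCP in dock mm [-19.9  -0.6  52. ] F dock [-0.6  1.8  4.9] w -0.0004 yaw err deg -0.17
shift [-0.1 -0.6 -0. ] turn -0.003
```

>>> play_rows --moves '[[[0,-0.5,3],0,0],[[0,-0.5,3],0,0],[[0,-0.5,-8],0,0],[[28,-0.5,-8],0,0],[[28,-0.5,-2],0,0],[[28,-0.5,1],0,0],[[28,-0.5,3],0,0],[[28,-0.5,3],0,0]]'

```text
time_s: 13.32
tool_pos: [0.4972, 0.2168, 0.0518]
ee_rot: [[-0.206, 0.979, 0.004], [0.979, 0.206, 0.005], [0.004, 0.004, -1.0]]
force: [-5.8, 1.0, 18.3]
width: -0.0002
```

```bash
python3 t.py 10 0 52
```

```text
t 13.325 TCP in dock mm [ 8.3 -1.  51.8] F dock [ 2.2  5.5 18.3] w -0.0002 yaw err deg -0.22
shift [ 1.7 -1.  -0.2] turn -0.004
```

Contact at z = 52 mm at both places, exactly the top of a fully seated battery. Next is the keeper: I'll lift, then go above the knob at dock (79.2, 25.5).

>>> play_rows --moves '[[[0,0,-30],0,0],[[0,0,-72],0,0.2],[[35,-13,-72],0,0.5],[[71,-26.5,-72],0,0.5],[[71,-26.5,-72],0,0.5],[[71,-26.5,-72],0,0.5]]'

```text
time_s: 14.08
tool_pos: [0.457, 0.2791, 0.1238]
ee_rot: [[-0.205, 0.979, 0.004], [0.979, 0.205, 0.004], [0.003, 0.004, -1.0]]
force: [0.1, -1.0, 0.7]
width: 0.0426
```

```bash
python3 t.py 79.2 25.5 69; python3 - <<'E'
from h import *
for n in ('wrist','side','scene'):
    m,im=grab(n,n+'11.png'); np.savez(n+'11.npz',**m)
w=cv2.imread('pics/wrist11.png');A=cv2.imread('pics/scene11.png');B=cv2.imread('pics/side11.png')
o=np.zeros((600,800,3),np.uint8); o[:338,:450]=cv2.resize(w,(450,338))
o[:300,450:]=cv2.resize(A[150:235,350:450],(350,300)); o[300:,450:]=cv2.resize(B[120:220,195:311],(350,300))
cv2.imwrite('pics/c11.png',o)
E
```

```text
t 14.075 TCP in dock mm [ 77.6  25.3 123.8] F dock [-1.   0.1  0.7] w 0.0426 yaw err deg -0.3
shift [ 1.4 -0.4 54.8] turn -0.005
```

View pics/c11.png

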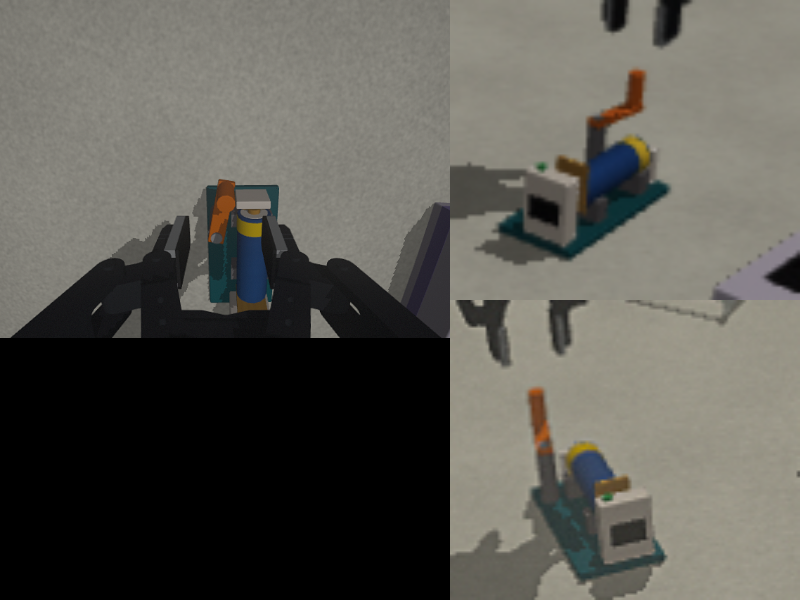

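The knob at about (320,288) in the full wrist frame is centred between the open fingers. I'll descend around it and close gently.

>>> play_rows --moves '[[[1,0,20],0,0.5],[[1,0,40],0,0.5],[[1,0,52],0,0.5],[[1,0,54],0,0.5],[[1,0,54],0,0.3],[[1,0,54],0,0.1],[[1,0,54],0,0.1],[[1,0,54],0,0.1]]' --grip_force 25

```text
time_s: 15.22
tool_pos: [0.4577, 0.2804, 0.0706]
ee_rot: [[-0.203, 0.979, 0.005], [0.979, 0.203, 0.005], [0.004, 0.006, -1.0]]
force: [0.4, 0.1, 2.8]
width: 0.013
```

```bash
python3 t.py 79.2 25.5 69; python3 - <<'E'
from h import *
m,im=grab('wrist','w12.png')
E
```

```text
t 15.225 TCP in dock mm [78.8 24.3 70.6] F dock [-0.  -0.4  2.8] w 0.013 yaw err deg -0.37
shift [ 0.4 -1.2  1.6] turn -0.007
```

View pics/w12.png

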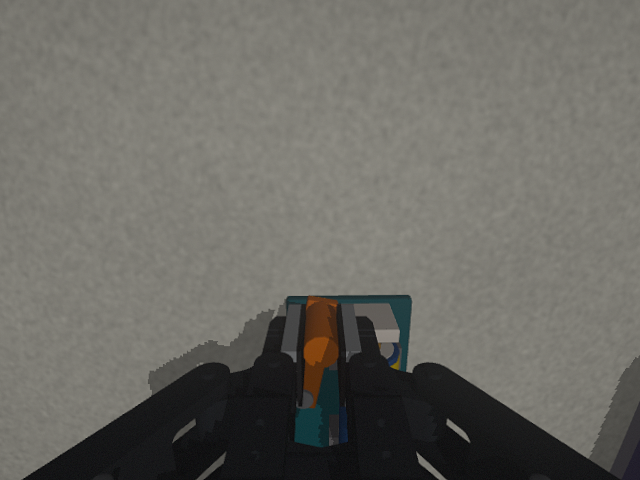

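>>> play_rows --moves '[[[-1.8,6.1,0],0,0.1],[[-5.2,13.4,0],0,0.1],[[-9.8,20,0],0,0.1],[[-15.4,25.6,0],0,0.1]]'

```text
time_s: 15.78
tool_pos: [0.4852, 0.2716, 0.0705]
ee_rot: [[-0.204, 0.979, 0.003], [0.979, 0.204, 0.006], [0.005, 0.004, -1.0]]
force: [-4.3, 4.4, 4.6]
width: 0.013
```

```bash
python3 t.py 57 -5.8 70.6;python3 t.py 49.7 -9.2 70.6;python3 t.py 42 -11.3 70.6;python3 t.py 33.2 -12 70.6
```

```text
t 15.775 TCP in dock mm [64.4 -0.7 70.5] F dock [5.2 3.3 4.6] w 0.013 yaw err deg -0.32
shift [-7.3  5.1 -0.1] turn -0.006
t 15.775 TCP in dock mm [64.4 -0.7 70.5] F dock [5.2 3.3 4.6] w 0.013 yaw err deg -0.32
shift [-14.6   8.6  -0.1] turn -0.006
t 15.775 TCP in dock mm [64.4 -0.7 70.5] F dock [5.2 3.3 4.6] w 0.013 yaw err deg -0.32
shift [-22.3  10.7  -0.2] turn -0.006
t 15.775 TCP in dock mm [64.4 -0.7 70.5] F dock [5.2 3.3 4.6] w 0.013 yaw err deg -0.32
shift [-31.1  11.5  -0.2] turn -0.006
```

>>> play_rows --moves '[[[-7.3,5,0],0,0.1],[[-14.6,8.6,0],0,0.1],[[-22.3,10.7,0],0,0.1],[[-31,11.4,0],0,0.1],[[-33,11.4,0],0,0.1],[[-33,11.4,0],0,0.1]]'

```text
time_s: 16.52
tool_pos: [0.5041, 0.2411, 0.0705]
ee_rot: [[-0.204, 0.979, 0.005], [0.979, 0.204, 0.006], [0.005, 0.006, -1.0]]
force: [0.6, 1.7, 0.6]
width: 0.0129
```

```bash
python3 t.py 34 -12 70.6; python3 - <<'E'
from h import *
for n in ('wrist','side','scene'):
    m,im=grab(n,n+'13.png'); np.savez(n+'13.npz',**m)
w=cv2.imread('pics/wrist13.png');A=cv2.imread('pics/scene13.png');B=cv2.imread('pics/side13.png')
o=np.zeros((600,800,3),np.uint8); o[:450,:450]=cv2.resize(w[180:480,170:470],(450,450))
o[:300,450:]=cv2.resize(A[150:235,350:450],(350,300)); o[300:,450:]=cv2.resize(B[120:220,195:311],(350,300))
cv2.imwrite('pics/c13.png',o)
E
```

```text
t 16.525 TCP in dock mm [ 30.6 -12.8  70.5] F dock [ 1.5 -0.9  0.6] w 0.0129 yaw err deg -0.35
shift [ 3.4 -0.8 -0.1] turn -0.006
```

View pics/c13.png

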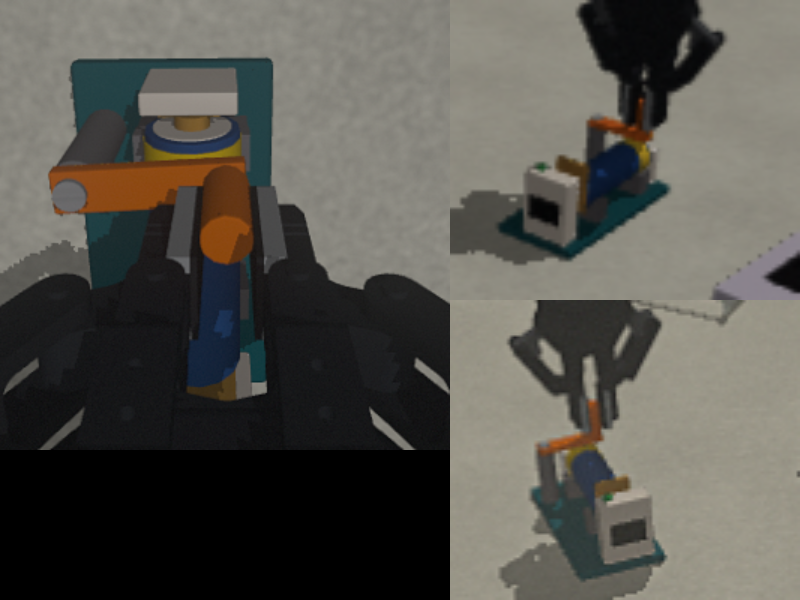

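```bash
python3 - <<'E'
from h import *
import t
m=dict(np.load('wrist13.npz'))
f=lambda u,v:(170+u/1.5-.17,180+v/1.5-.17)
for n,p,z in (('arm edge L',f(52,170),.062),('arm edge R',f(243,158),.062),('arm low L',f(55,214),.062),('arm low R',f(165,207),.062),('pivot',f(69,196),.062),('knobtop',f(227,240),.092)):
    d=onz(m,*p,z)[:2]-t.O; print(n,np.round([d@t.X*1e3,d@t.Y*1e3],1))
E
```

```text
t 16.675 TCP in dock mm [ 30.8 -12.8  70.6] F dock [ 2.3 -1.3  1.1] w 0.0132 yaw err deg -0.33
arm edge L [41.6 38. ]
arm edge R [ 45.1 -17.3]
arm low L [27.3 38.6]
arm low R [29.5  5.7]
pivot [33.2 33.8]
knobtop [ 36.8 -12.5]
```

The arm edge and knob give about 86°, so the pads slid on the pin just before the stop. I'll let go, then push the knob home from the +x side with shut fingers.

>>> play_rows --moves '[[[0,0,0],0,0.4],[[0,0,0],0,0.4],[[0,0,-25],0,0.4],[[0,0,-45],0,0.4],[[16,0,-45],0,0],[[34,0,-45],0,0],[[34,0,-45],0,0],[[34,0,-45],0,0]]'

```text
time_s: 17.68
tool_pos: [0.4964, 0.274, 0.1148]
ee_rot: [[-0.205, 0.979, 0.003], [0.979, 0.205, 0.004], [0.004, 0.004, -1.0]]
force: [-0.5, 0.2, 0.2]
width: 0.0001
```

>>> play_rows --moves '[[[0,0,20],0,0],[[0,0,38],0,0],[[0,0,42],0,0],[[0,0,42],0,0],[[-4,0,42],0,0],[[-7,0,42],0,0]]'

```text
time_s: 18.42
tool_pos: [0.4985, 0.2671, 0.0734]
ee_rot: [[-0.204, 0.979, 0.005], [0.979, 0.204, 0.005], [0.004, 0.005, -1.0]]
force: [0.1, -0.3, 0.9]
width: -0.0003
```

```bash
python3 t.py 52 -12 72; python3 - <<'E'
from h import *
m,im=grab('wrist','w14.png')
E
```

```text
t 18.425 TCP in dock mm [ 57.2 -12.8  73.4] F dock [-0.3 -0.1  0.9] w -0.0003 yaw err deg -0.3
shift [-5.2 -0.8  1.4] turn -0.005
```

View pics/w14.png

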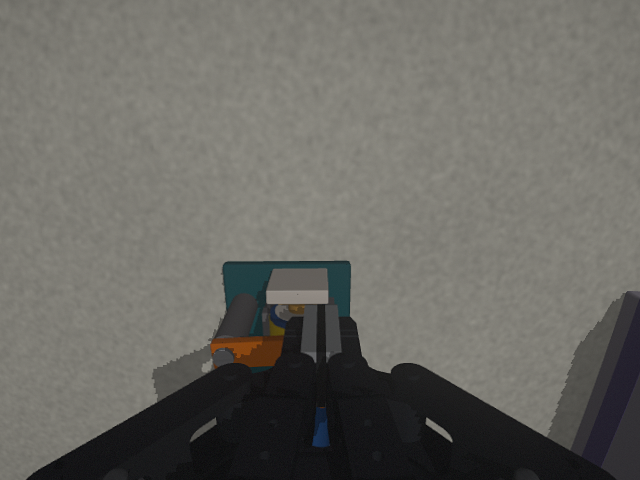

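The shut fingers stand on the +x side of the knob, not yet touching. Pushing towards −x.

>>> play_rows --moves '[[[-2,0,0],0,0],[[-4,0,0],0,0],[[-6,0,0],0,0],[[-7,0,0],0,0],[[-8,0,0],0,0],[[-8,0,0],0,0]]'

```text
time_s: 19.23
tool_pos: [0.5001, 0.2612, 0.0737]
ee_rot: [[-0.205, 0.979, 0.005], [0.979, 0.205, 0.008], [0.006, 0.007, -1.0]]
force: [0.0, 5.8, -1.3]
width: -0.0001
```

```bash
python3 t.py 50 -12 72
```

```text
t 19.225 TCP in dock mm [ 51.1 -13.1  73.7] F dock [ 5.7 -1.2 -1.3] w -0.0001 yaw err deg -0.25
shift [-1.1 -1.2  1.7] turn -0.004
```

>>> play_rows --moves '[[[-3,0,0],0,0],[[-4,0,0],0,0],[[-4,0,0],0,0]]'

```text
time_s: 19.6
tool_pos: [0.5001, 0.2611, 0.0738]
ee_rot: [[-0.208, 0.978, 0.005], [0.978, 0.208, 0.012], [0.011, 0.008, -1.0]]
force: [-0.2, 8.6, -2.6]
width: 0.0001
```

```bash
python3 t.py 50 -12 72
```

```text
t 19.6 TCP in dock mm [ 51.  -13.1  73.8] F dock [ 8.5 -1.6 -2.6] w 0.0001 yaw err deg -0.11
shift [-1.  -1.1  1.8] turn -0.002
```

The position did not change while the force rose to 8.5 N, so that is the stop. I'll back off, lift and check.

>>> play_rows --moves '[[[6,0,0],0,0],[[12,0,0],0,0],[[14,0,-30],0,0],[[14,0,-70],0,0],[[-10,0,-110],0,0],[[-50,0,-130],0,0],[[-50,0,-130],0,0],[[-50,0,-130],0,0]]'

```text
time_s: 20.6
tool_pos: [0.5094, 0.2106, 0.2029]
ee_rot: [[-0.207, 0.978, 0.004], [0.978, 0.207, 0.012], [0.011, 0.007, -1.0]]
force: [-0.8, 0.9, -0.6]
width: -0.0
```

```bash
python3 t.py; python3 - <<'E'
from h import *
for n in ('wrist','side','scene'):
    m,im=grab(n,n+'15.png'); np.savez(n+'15.npz',**m)
w=cv2.imread('pics/wrist15.png');A=cv2.imread('pics/scene15.png');B=cv2.imread('pics/side15.png')
o=np.zeros((600,800,3),np.uint8); o[:600,:450]=cv2.resize(w[130:330,245:395],(450,600),interpolation=cv2.INTER_CUBIC)
o[:300,450:]=cv2.resize(A[150:235,350:450],(350,300)); o[300:,450:]=cv2.resize(B[120:220,195:311],(350,300))
cv2.imwrite('pics/c15.png',o)
E
```

```text
t 20.6 TCP in dock mm [ -0.3 -11.6 202.9] F dock [ 1.1  0.6 -0.6] w -0.0 yaw err deg -0.14
```

View pics/c15.png

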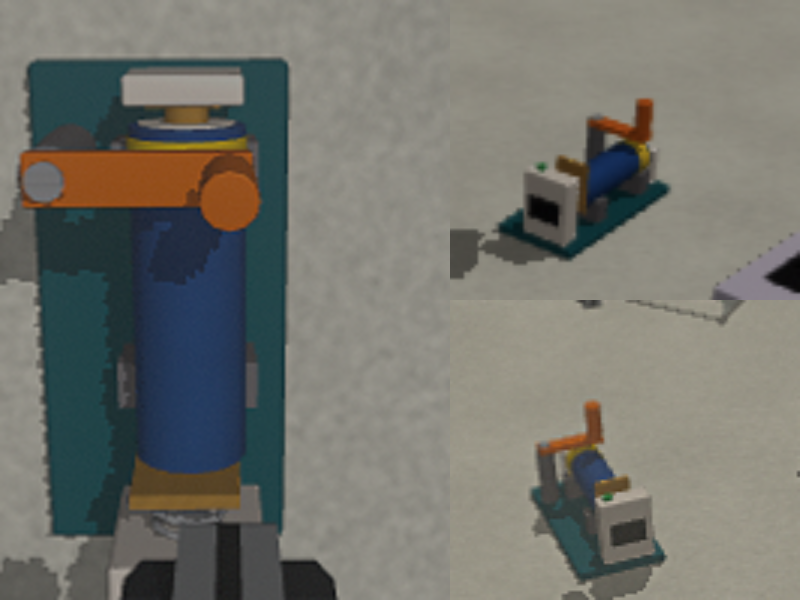

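View pics/scene15.png

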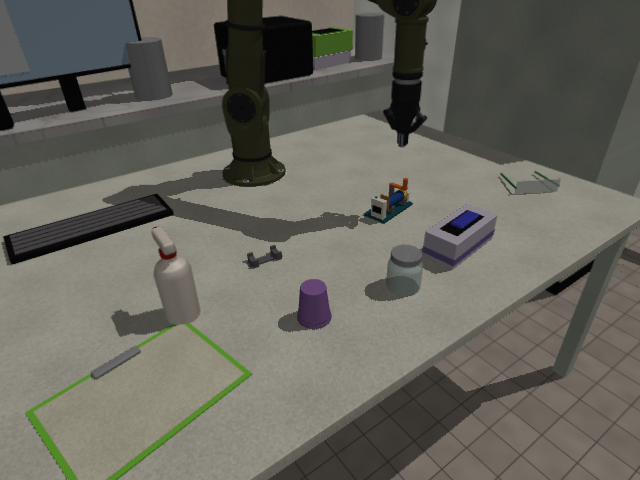

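The keeper is square across the battery: its edges at zoom rows 152 and 208 are parallel to the base's end. The battery is flat between plate and wall, and the bystanders are where they were. One last numeric check, then I'll hand it in.

```bash
python3 - <<'E'
from h import *
import t
m=dict(np.load('wrist15.npz'))
f=lambda u,v:(245+u/3-.33,130+v/3-.33)
for n,p,z in (('arm edge L',f(24,152),.062),('arm edge R',f(253,152),.062),('knobtop',f(230,200),.092),('tail top (-50,0)',f(190,470),.052),('plate top inner edge?',f(187,470),.066),('wall in 50',f(183,105),.04)):
    d=onz(m,*p,z)[:2]-t.O; print(n,np.round([d@t.X*1e3,d@t.Y*1e3],1))
a=cv2.imread('pics/scene0.png').astype(int);b=cv2.imread('pics/scene15.png').astype(int)
for n,(x,y,w,h) in dict(spray=(148,222,60,105),cups=(294,278,42,52),jar=(383,243,45,54),glove=(420,204,80,62)).items():
    print(n,'mean diff',abs(a-b)[y:y+h,x:x+w].mean().round(2))
print(ctrl.hand_in())
E
```

```text
t 20.75 TCP in dock mm [  0.7 -11.3 202.2] F dock [ 0.1 -0.5 -0.3] w 0.0001 yaw err deg -0.01
arm edge L [41.  38.3]
arm edge R [ 40.7 -18.2]
knobtop [ 34.2 -12.3]
tail top (-50,0) [-48.6  -1.3]
plate top inner edge? [-42.5  -1. ]
wall in 50 [50.  -0.3]
spray mean diff 3.24
cups mean diff 2.51
jar mean diff 2.69
glove mean diff 2.86
the job is handed in; nothing more can be done
None
```

The battery is loaded in the dock and the keeper is across it at its stop. I handed the job in at about 21 s.

**What I did:** I gripped the battery mid-length and pushed it level against the spring plate at about 5.5 N. Then I lowered it behind the contact wall, released it, and pressed its top down in two places. I swung the keeper by its knob; the grip slid at about 86°, so I pushed it home with shut fingers.

**Last checks:**
- **Battery height:** both presses met the battery top at 52 mm, which is the fully seated height.
- **Battery along the dock:** the tail's top edge measured x = −48.6 mm, against −50 mm expected. I put the difference down to reading error on the rounded edge. The nub reached behind the wall at the contact by eye; I did not measure its contact after release.
- **Keeper:** the arm edges lie parallel to the dock's end to within about 0.3°, and the knob is at (34.2, −12.3) mm, against (34, −12) mm expected. At the stop the position held while the push rose to 8.5 N.
- **Bystanders:** the spray bottle, cups, jar and glove box look unchanged between the first and last pictures.
- **Robot:** it ended about 20 cm above the table, touching nothing.

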